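Snug the egg rack with the inner knob, then start the cooker

ROBOT

A 7-joint arm with a two-finger parallel gripper is mounted at the origin on the work surface. World frame = base frame: x ahead of the robot, y to its left, z up, the work surface at z = 0. Lengths are in m, angles in rad, forces in N, time in s.
With the tool pointing down it reaches from about 0.4 to 0.85 m from the base axis. Payload 10.4 kg.
Tool frame: the origin (TCP) lies at the very end of the fingers, on their centre line; the grasp point (between the pads) lies 19 mm behind it; y points along the fingers, x is the direction in which the jaws open and shut, and the axes are right-handed (so a half turn about y gives the same grasp; the last joint's range is limited). The gripper opens to 87 mm and grips with 3 to 60 N. Pads are 19 mm wide; open, the fingers measure 117 mm over their backs; the gripper's body (75 mm by 190 mm) begins 51 mm behind the grasp point.
Start: joints at [-1.282, 0.332, -0.065, 1.46, 0.022, 1.35, -0.088], TCP at [0.192, 0.595, 0.223] pointing down, gripper open.
Joint ranges: [-2.6, 2.6], [-0.5, 2.12], [-1.47, 1.34], [0.16, 2.42], [-1.27, 4.41], [0.06, 2.06], [-2.6, 2.6]. Speed limits (rad/s): [2.22, 2.22, 2.79, 2.79, 3.14, 3.14, 3.14].

INTERFACE

Orientations are given as a unit quaternion [x, y, z, w].
In Python, from bench import readout, vision, r gives the robot as it stands.
- The arm moves only by the tool arm_command, never from a script. Its argument "targets" is a list that holds one entry, the list of rows, each a list of 6 numbers: the shift along the tool's x, y, z in m, then the turn, a rotation vector about the tool's x, y, z in degrees. A call has 1 to 12 rows; each row shifts and turns the commanded pose from where the row before left it, along the tool's axes as they then stand; what a row does not reach is not made up. A row lasts 1/12 s, in which the tool goes at most 41.7 mm and 7.16 degrees, less where a joint would pass 70% of its speed; a pose out of reach is approached as far as the arm can. A call is refused whole if a number of a shift passes 0.0417 or a number of a turn 7.16, either way. A call with a gripper value outside its range is refused whole. "hand" is the opening, from 0 (shut) to 1 (fully open), set as the call begins (left out, the last holds). The fingers move at their own pace and stop on an object; "grip_force" is the grip in N (left out, the last holds). Time passes only in rows, so rows that do not move let the fingers close. It gives the time, the measured TCP pose, the force and the opening at its end, in the units of the state.
- readout.read_state(): the state, without advancing time (a new reading comes with each control period).
- vision.camera(name): name is "scene" or "side" or "wrist"; returns a dict with "pixels" (480x640x3 uint8, blue, green, red), "fovy" (degrees; the focal length in pixels is half the picture's height over the tangent of half this angle, whatever the lens; pixels are square), "cx", "cy" (the principal point, pixels), "R" (3x3) and "t" (3): a world point X has camera coordinates R X + t; the wrist camera has in their place "mount" (4x4, takes a point from camera to tool coordinates, whose origin is the TCP and whose axes are the tool frame's). Camera axes: x right, y down, z forward; pixel columns grow to the right and rows downward; lengths in m; the calibration is good to about 2 mm. The wrist camera is an equidistant fisheye: a pixel r from the principal point sees the ray r / f radians off the axis. A picture is of the moment at which its call begins: read the wrist's pose just before it. There is no depth.
- r.close_job(): hands the job in, once; it reports no verdict.
The state is a dict: "time": time; "joint_positions": joint angles; "joint_vel": joint speeds; "joint_torque": joint torques, N m; "ee_pos": TCP position; "eef_rot": TCP orientation; "ft_force": force on the tool from outside, world axes, zero at the start; "torque": the same for the moment, N m; "width": finger opening in m.
Only numpy, scipy, OpenCV 4.12 (cv2) and the standard library are available. Lean on these libraries where they do the work, as an engineer would, in place of code of your own. Each camera call takes 0.05 s, during which the arm holds its last target.

TASK

Turn the inner knob of the egg cooker's double dial clockwise until the hold-down foot presses snugly on the egg rack, with about 8 newtons, leaving the outer timer ring exactly as it is set. Then flip the front toggle switch over towards the cooker to turn it on, and leave everything else where it stands.

Things in the scene. Friction and masses are not known exactly. Their poses are not given: they have to be found in the camera images.
- cooker: Steel-grey egg cooker, fixed. Origin on the shelf surface, front faces its -x, z up. Open pan (156 mm across, 46 mm high) centred at (0, -80) mm; control box 170 x 124 mm, top at 70 mm, centred at (10, 70) mm; the vertical double dial stands on it at (0, 70) mm; column 30 x 36 mm, 150 mm high (154 with the hold-down), at (80, 10) mm; switch ledge in front of the box.
- ring_mark (a point): Point on the outer timer ring's top face, at its engraved line, 32 mm from the dial axis, 85 mm above the shelf. The ring is a knurled steel disc 68 mm across. It turns about the dial axis very easily (0.04 N m, about 1 N at its rim), so a finger that rubs on it shifts it. It must stay as it is: this point within 3 mm (0.1 rad) of where it was.
- knob_top (a point): Centre of the inner knob's top face, on the dial axis, 120 mm above the shelf. The knob is a straight dark grip bar 36 mm long (along this point's x), 14 mm thick (its y) and 30 mm high, on a disc 36 mm across, 4 mm thick, whose top is 90 mm above the shelf (5 mm above the ring's top face).
- knob (a joint): Turn of the inner knob, rad; 0 at the start, grows clockwise seen from above, stop at 1.75. Each rad lowers the hold-down 12 mm. It stays where left. Dry friction 0.16 N m; each newton of foot force adds 0.012 N m against clockwise turning. Held still, friction hides up to 0.16 N m either way: in even small steps the felt moment stays level, then rises 0.58 N m per rad after touch.
- holddown: Aluminium carriage on the column; its arm carries a rubber foot, 24 mm across, over the rack on a spring of 4 N/mm. Origin in the carriage block. The foot's reach below the arm differs by up to 9 mm and is not measured: it meets the rack's cap after roughly 0.35 to 1.1 rad of knob turn. It must end pressing with 8 N (5 to 11 is right); over 15 N cracks eggs.
- rack: Loose aluminium egg rack with four white eggs standing in the pan, 124 mm across; origin at the centre of its underside. A centre post ends in a flat cap 28 mm across, its top 78 mm above the origin, on which the foot presses.
- switch (a joint): Front toggle switch, rad: 0 = off, leaning to the cooker's front (-x); 0.9 = on, leaning towards the control box (+x). Stays where it is left; friction 0.06 N m, so about 1.2 N at the tip moves it. On counts from 0.75.
- switch_tip (a point): Centre of the 20 mm ball on the toggle lever, 52 mm from its hinge axis, which is parallel to the cooker's y through (-135, 70) mm in the cooker's frame, 28 mm above the shelf. The ball stands about 75 mm above the shelf at both ends, 80 mm in mid swing, and travels 45 mm along the cooker's +x.
- cups: Bystander: three nested white melamine egg cups, 50 mm across, 77 mm high together, beside the control box. Origin at the centre of the underside.
- spoon_rest: Bystander: bamboo spoon rest, 100 x 66 x 10 mm, on the shelf in front of the pan. Origin at the centre of the underside.
- pot: Bystander: lidded blue ceramic pot, 108 mm across, 114 mm high, beside the pan. Origin at the centre of the underside.
Things that resemble listed ones, but are neither listed nor needed, are in the scene too. Of the things like the rack, leave any that is brown; of the rest the larger one is meant.

How it is judged:
On the way, in this order (a step that is already met when the one before it is completed fails the run):
1. the hold-down foot presses the rack with 5 to 11 N (contact force between holddown and rack between 5 and 11 N), for 0.5 s.
2. the switch is flipped on (value of joint switch above 0.75 rad), for 0.2 s.
At the end, for the whole second after the job is handed in: The foot presses the egg rack with 5 to 11 N, the switch is on (beyond 0.75 rad), the outer ring's mark is within 3 mm of its starting place, knob and rack are at rest (all of step 1 and value of joint switch above 0.75 rad and distance of ring_mark from where it was at the start of the episode below 0.003 m and velocity of joint knob between -0.05 and 0.05 rad/s and linear speed of rack below 0.01 m/s); the robot touches nothing.
It fails at once if the outer ring is turned: its mark moves more than 4 mm (distance of ring_mark from where it was at the start of the episode above 0.004 m).
It fails at once if the foot presses the rack with more than 15 N (contact force between holddown and rack above 15 N).
It fails at once if the rack is pushed about by the robot (contact force between the arm and rack above 3 N).
It fails at once if egg cups, spoon rest or pot are moved more than 15 mm (distance of any of cups, spoon_rest, pot from where it was at the start of the episode above 0.015 m).
It also fails if it takes over 64 s, if anything falls off the work surface, if the arm or the gripper's body presses on something with over 40 N, if the wrist force passes 120 N, or if a joint passes its speed limit or range.

## Working session

There is one attempt and no reset: what is moved stays moved. The work goes in short steps, Python scripts to look and compute and a tool call to move; the robot and the scene stay as the last step left them, time stands still between calls to the robot, and variables do not carry over. Pictures are saved under pics/ and viewed, and the job is handed in when it is done.

Besides the shell and the picture viewer there is one more tool, called after ">>>" as a command line: name --argument value ..., lists and objects as JSON in quotes. arm_command: Moves the arm, as the interface text tells. Its arguments: {"type":"object","properties":{"targets":{"type":"array","items":{"type":"array","items":{"type":"array","items":{"type":"number"}}}},"hand":{"type":"number"},"grip_force":{"type":"number"}},"required":["targets"]}

```bash
ls; mkdir -p pics; python3 - <<'E'
from bench import readout, vision, r
import cv2
s=readout.read_state()
for k,v in s.items(): print(k,v)
for n in ["scene","side","wrist"]:
    c=vision.camera(n); cv2.imwrite(f"pics/{n}0.png",c["pixels"])
    print(n,{k:v for k,v in c.items() if k!="pixels"})
E
```

```text
pics
time 0.0
joint_positions [-1.28158523  0.33289176 -0.06471202  1.46094396  0.02165544  1.34989894
 -0.08850564]
joint_vel [-2.71025801e-04 -5.23503443e-04 -2.36537062e-03 -2.36135052e-04
  8.21011310e-05  1.08334913e-03 -4.83011829e-04]
joint_torque [-7.26260150e-04 -6.23270202e+01  2.42435164e-02 -3.89873922e+01
 -6.12687715e-02  4.00505948e-02  1.51535382e-04]
ee_pos [0.1916371  0.59448687 0.22174031]
eef_rot [ 0.57189795  0.41592204 -0.41669661 -0.5712316 ]
ft_force [ 0.69086312  0.27863812 -0.40023906]
torque [ 0.00467336 -0.00697171 -0.01249318]
width 0.08678003417746896
scene {'fovy': 42.706863747908216, 'cx': 316.7428068200465, 'cy': 235.29149733650502, 'R': array([[-0.42279763,  0.90621246,  0.00459732],
       [ 0.77791981,  0.36553497, -0.51110171],
       [-0.46484722, -0.21251625, -0.85950794]]), 't': array([ 0.24857865, -0.43871873,  1.60162759])}
side {'fovy': 54.534160614037326, 'cx': 319.81485543693987, 'cy': 238.51998089185415, 'R': array([[ 0.90287804, -0.42981759, -0.00825197],
       [-0.33284995, -0.68678132, -0.64617515],
       [ 0.27207015,  0.58616402, -0.76314453]]), 't': array([-0.5606693 ,  0.26289466,  0.65301367])}
wrist {'fovy': 65.70646984690485, 'cx': 322.5437859204006, 'cy': 239.4725092845198, 'mount': array([[ 9.99999593e-01,  7.28256971e-04, -5.32516398e-04,
         7.78629059e-04],
       [ 7.01718370e-04, -2.56874308e-01,  9.66444565e-01,
        -1.61410929e-01],
       [ 5.67030210e-04, -9.66444545e-01, -2.56874715e-01,
         7.05583001e-02],
       [ 0.00000000e+00,  0.00000000e+00,  0.00000000e+00,
         1.00000000e+00]])}
```

View pics/scene0.png

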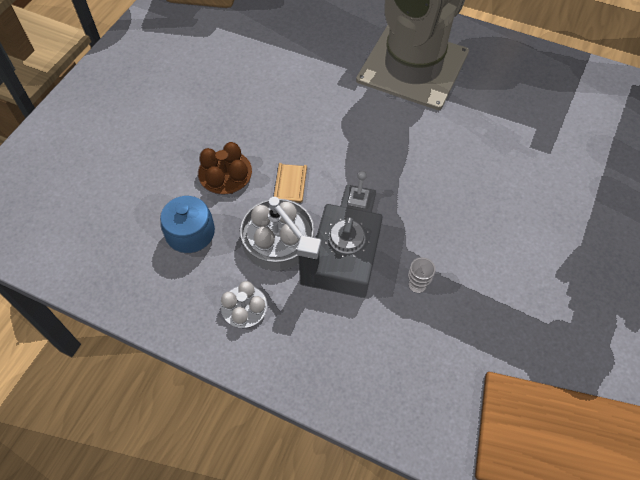

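View pics/side0.png

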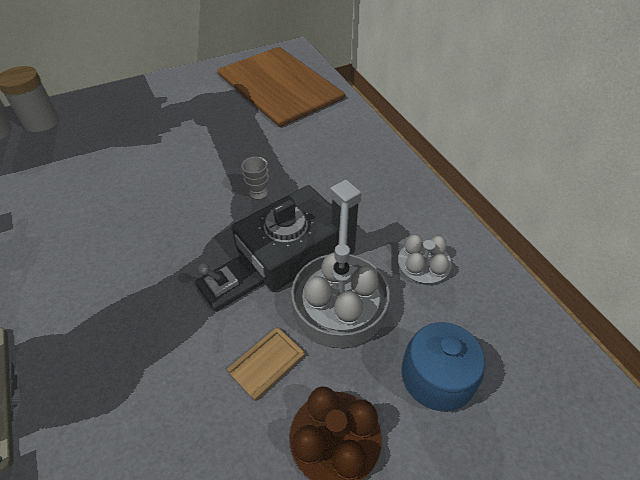

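View pics/wrist0.png

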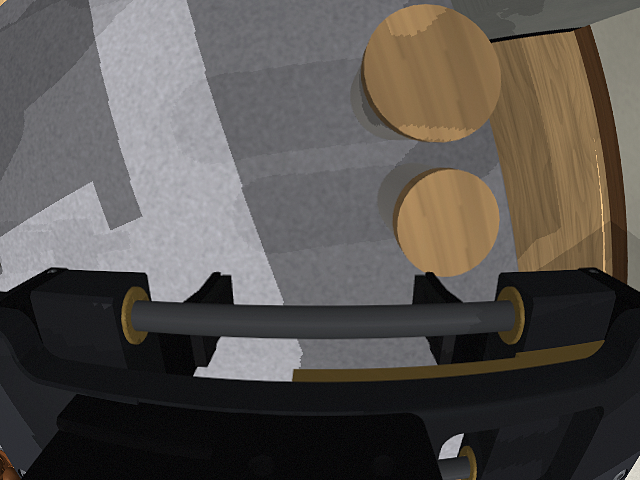

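The rack-like things in the scene picture are the white-egg rack in the pan at (275,228), a brown one at (225,168) and a small white one at (243,303). The one in the pan is the larger non-brown rack, and it sits under the foot. The dial is at (347,235) and the toggle at (361,178). I'll crop closer on these.

```bash
cat > h.py <<'E'
import numpy as np, cv2
from scipy.spatial.transform import Rotation as Ro
from bench import readout, vision, r
def cam(n):
    c=vision.camera(n); c["f"]=240/np.tan(np.radians(c["fovy"])/2); return c
def ray(c,u,v):
    d=np.array([(u-c["cx"])/c["f"],(v-c["cy"])/c["f"],1]); return -c["R"].T@c["t"], c["R"].T@d
def onz(c,u,v,z):
    o,d=ray(c,u,v); return o+d*(z-o[2])/d[2]
def proj(c,X):
    p=c["R"]@np.asarray(X)+c["t"]; return np.array([c["cx"]+c["f"]*p[0]/p[2],c["cy"]+c["f"]*p[1]/p[2]])
def tri(c1,p1,c2,p2):
    o1,d1=ray(c1,*p1);o2,d2=ray(c2,*p2)
    A=np.stack([d1,-d2],1);s=np.linalg.lstsq(A,o2-o1,rcond=None)[0]
    a=o1+s[0]*d1;b=o2+s[1]*d2
    return (a+b)/2,np.linalg.norm(a-b)
E
python3 - <<'E'
from h import *
s=cv2.imread("pics/scene0.png"); d=cv2.imread("pics/side0.png")
cv2.imwrite("pics/sc1.png",cv2.resize(s[165:305,230:400],None,fx=4.5,fy=4.2,interpolation=cv2.INTER_CUBIC)[:600])
cv2.imwrite("pics/sd1.png",cv2.resize(d[175:325,190:390],None,fx=4,fy=4,interpolation=cv2.INTER_CUBIC))
E
```

```text
(no output)
```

View pics/sc1.png

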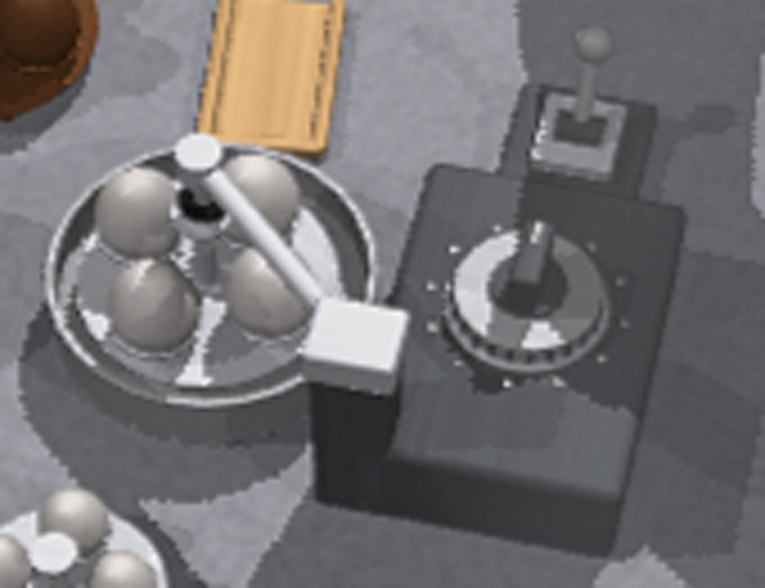

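View pics/sd1.png

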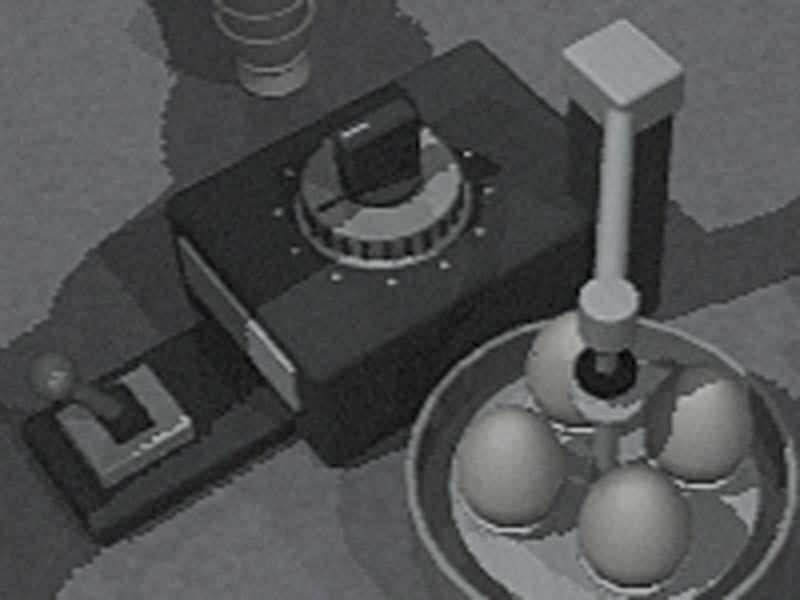

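```bash
cat > fit.py <<'E'
from h import *
from scipy.optimize import least_squares
cs=cam("scene"); cd=cam("side")
S=lambda u,v:(230+(u)/4.5,165+(v)/4.2)
D=lambda u,v:(190+u/4,175+v/4)
loc=dict(fm=(-.075,.008,.07),fp=(-.075,.132,.07),bp=(.095,.132,.07),tip=(-.135-.052*np.sin(.45),.070,.028+.052*np.cos(.45)))
sp=dict(fm=S(430,163),fp=S(686,207),bp=S(618,499),tip=S(594,43))
dp=dict(fm=D(308,382),fp=D(168,208),bp=D(475,40),tip=D(52,374))
for k in sp: print(k,tri(cs,sp[k],cd,dp[k]))
def res(p,out=False):
    c,s=np.cos(p[2]),np.sin(p[2]);e=[]
    for k,l in loc.items():
        X=[p[0]+c*l[0]-s*l[1],p[1]+s*l[0]+c*l[1],l[2]]
        e+=list(proj(cs,X)-sp[k])+list(proj(cd,X)-dp[k])
    return np.array(e)
for y0 in [0,1.5,-1.5,3]:
    q=least_squares(res,[.6,0,y0],loss='soft_l1'); print(q.x,q.cost)
    if q.cost<100: print(res(q.x).round(1)); p=q.x
np.save("cook.npy",p)
c,s=np.cos(p[2]),np.sin(p[2])
T=lambda l:np.array([p[0]+c*l[0]-s*l[1],p[1]+s*l[0]+c*l[1],l[2]])
for n,l in dict(dial=(0,.07,.12),tip=loc['tip'],pan=(0,-.08,.06),col=(.08,.01,.154)).items(): print(n,T(l),proj(cs,T(l)),proj(cd,T(l)))
# knob direction: top ends seen in scene
a=onz(cs,*S(540,226),.12)
print(T((0,.07,.12)))
E
python3 fit.py
```

```text
fm (array([ 0.52518834, -0.00841519,  0.06624363]), np.float64(0.001195078467356865))
fp (array([0.50193647, 0.10862941, 0.06564088]), np.float64(0.006903775670088283))
bp (array([0.66478933, 0.14305561, 0.06758308]), np.float64(0.004090584343351354))
tip (array([0.43251829, 0.03367149, 0.07623807]), np.float64(0.0032822214560809613))
[ 0.6001504  -0.00405366  0.19788643] 9.223572397947594
[-0.8 -1.6  0.6 -0.1 -0.  -0.3 -3.4 -3.  -0.8  1.2 -0.  -2.1 -0.6  0.6
 -1.2  0.3]
[ 0.6001504  -0.00405366  0.19788647] 9.223572397957344
[-0.8 -1.6  0.6 -0.1 -0.  -0.3 -3.4 -3.  -0.8  1.2 -0.  -2.1 -0.6  0.6
 -1.2  0.3]
[ 0.6001504  -0.00405366  0.19788644] 9.22357239794799
[-0.8 -1.6  0.6 -0.1 -0.  -0.3 -3.4 -3.  -0.8  1.2 -0.  -2.1 -0.6  0.6
 -1.2  0.3]
[0.44421503 0.16198825 3.25165454] 896.1473777005613
dial [0.58638858 0.06458024 0.12      ] [346.99145575 225.02058199] [283.00884258 205.2740643 ]
tip [0.4318464  0.0335929  0.07482325] [361.4322685  175.84498598] [201.78519873 268.84008691]
pan [ 0.6158782 -0.0824924  0.06     ] [275.39944431 225.50107145] [339.27269308 287.09755023]
col [0.67662317 0.02147898 0.154     ] [307.49680863 244.24820138] [345.08636309 189.81524114]
[0.58638858 0.06458024 0.12      ]
```

```bash
cat >> h.py <<'E'
def state(): 
    s=readout.read_state(); R=Ro.from_quat(s["eef_rot"]).as_matrix(); return s,R,np.array(s["ee_pos"])
def yaw(R): return np.degrees(np.arctan2(R[1,0],R[0,0]))  # jaw axis heading
def rel(target,jawyaw=None):
    """tool-frame shift to target (m), tool-down tilt correction and yaw turn about tool y (deg)"""
    s,R,p=state(); print("t",s["time"],"p",p.round(4),"yaw",yaw(R).round(2),"w",round(s["width"],4),"F",np.round(s["ft_force"],2),"M",np.round(s["torque"],3))
    print("joints",np.round(s["joint_positions"],3)); print("shift tool",(R.T@(np.array(target)-p)).round(4))
    if jawyaw is not None:
        a=np.radians(jawyaw); x=np.array([np.cos(a),np.sin(a),0]); y=np.array([0,0,-1]); T=np.stack([x,y,np.cross(x,y)],1)
        print("rotvec deg",np.degrees(Ro.from_matrix(R.T@T).as_rotvec()).round(2))
E
python3 - <<'E'
from h import *
p=np.load("cook.npy"); print("cooker yaw",np.degrees(p[2]))
s,R,q=state(); print(R.round(3))
rel([.586,.0645,.27],np.degrees(p[2])+90)
rel([.586,.0645,.27],np.degrees(p[2])-90)
E
```

```text
cooker yaw 11.338057664166021
[[ 0.307 -0.    -0.952]
 [ 0.952 -0.001  0.307]
 [-0.001 -1.    -0.   ]]
t 0.25 p [0.1917 0.5947 0.2222] yaw 72.14 w 0.0871 F [-0.65 -0.17 -0.93] M [-0.    -0.033  0.022]
joints [-1.282  0.333 -0.065  1.46   0.022  1.35  -0.088]
shift tool [-0.3837 -0.0476 -0.538 ]
rotvec deg [-1.00e-02 -2.92e+01 -3.00e-02]
t 0.25 p [0.1917 0.5947 0.2222] yaw 72.14 w 0.0871 F [-0.65 -0.17 -0.93] M [-0.    -0.033  0.022]
joints [-1.282  0.333 -0.065  1.46   0.022  1.35  -0.088]
shift tool [-0.3837 -0.0476 -0.538 ]
rotvec deg [ 5.000e-02  1.508e+02 -1.000e-02]
```

>>> arm_command --targets '[[[-0.0213, -0.0027, -0.0299, 0, 0, 0], [-0.0213, -0.0027, -0.0299, 0, 0, 0], [-0.0213, -0.0027, -0.0299, 0, 0, 0], [-0.0213, -0.0027, -0.0299, 0, 0, 0], [-0.0213, -0.0027, -0.0299, 0, 0, 0], [-0.0213, -0.0027, -0.0299, 0, 0, 0], [-0.0213, -0.0027, -0.0299, 0, 0, 0], [-0.0213, -0.0027, -0.0299, 0, 0, 0], [-0.0213, -0.0027, -0.0299, 0, 0, 0], [-0.0213, -0.0027, -0.0299, 0, 0, 0], [-0.0213, -0.0027, -0.0299, 0, 0, 0], [-0.0213, -0.0027, -0.0299, 0, 0, 0]]]' --hand 0.5

```text
time: 1.25
ee_pos: [0.4556, 0.2399, 0.2553]
eef_rot: [-0.571, -0.417, 0.416, 0.572]
ft_force: [1.9, 1.1, -0.1]
width: 0.0436
```

```bash
python3 -c "
from h import *
rel([.586,.0645,.27],101.3)"
```

```text
t 1.25 p [0.4556 0.2399 0.2553] yaw 72.14 w 0.0436 F [ 1.85  1.11 -0.1 ] M [-0.001 -0.018  0.001]
joints [-0.805  0.064  0.244  1.712 -0.016  1.367  0.701]
shift tool [-0.1269 -0.0148 -0.1779]
rotvec deg [ 2.000e-02 -2.916e+01  3.000e-02]
```

>>> arm_command --targets '[[[-0.0212, -0.0025, -0.0296, 0, 0, 0], [-0.0212, -0.0025, -0.0296, 0, 0, 0], [-0.0212, -0.0025, -0.0296, 0, 0, 0], [-0.0212, -0.0025, -0.0296, 0, 0, 0], [-0.0212, -0.0025, -0.0296, 0, 0, 0], [-0.0212, -0.0025, -0.0296, 0, 0, 0], [0, 0, 0, 0, -5.8, 0], [0, 0, 0, 0, -5.8, 0], [0, 0, 0, 0, -5.8, 0], [0, 0, 0, 0, -5.8, 0], [0, 0, 0, 0, -5.9, 0], [0, 0, 0, 0, 0, 0]]]'

```text
time: 2.25
ee_pos: [0.5848, 0.066, 0.2698]
eef_rot: [-0.447, -0.548, 0.548, 0.447]
ft_force: [-0.6, -0.3, 1.0]
width: 0.0435
```

```bash
python3 -c "
from h import *
rel([.586,.0645,.27],101.3)
c=cam('wrist'); cv2.imwrite('pics/w1.png',c['pixels'])
c=cam('scene'); cv2.imwrite('pics/s1.png',c['pixels'])"
```

```text
t 2.25 p [0.5848 0.066  0.2698] yaw 101.51 w 0.0435 F [-0.61 -0.31  1.01] M [ 0.089 -0.005  0.024]
joints [-0.498  0.232  0.371  1.508 -0.085  1.417  1.649]
shift tool [-0.0017 -0.0002 -0.0009]
rotvec deg [-0.01  0.21  0.01]
```

View pics/w1.png

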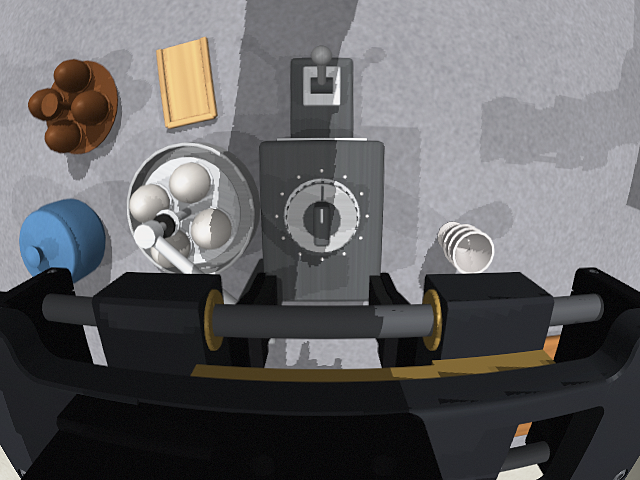

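```bash
python3 -c "
from h import *
a=cv2.imread('pics/w1.png')[165:285,245:405]
cv2.imwrite('pics/w1c.png',cv2.resize(a,None,fx=5,fy=5,interpolation=cv2.INTER_CUBIC))"
```

```text
(no output)
```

View pics/w1c.png

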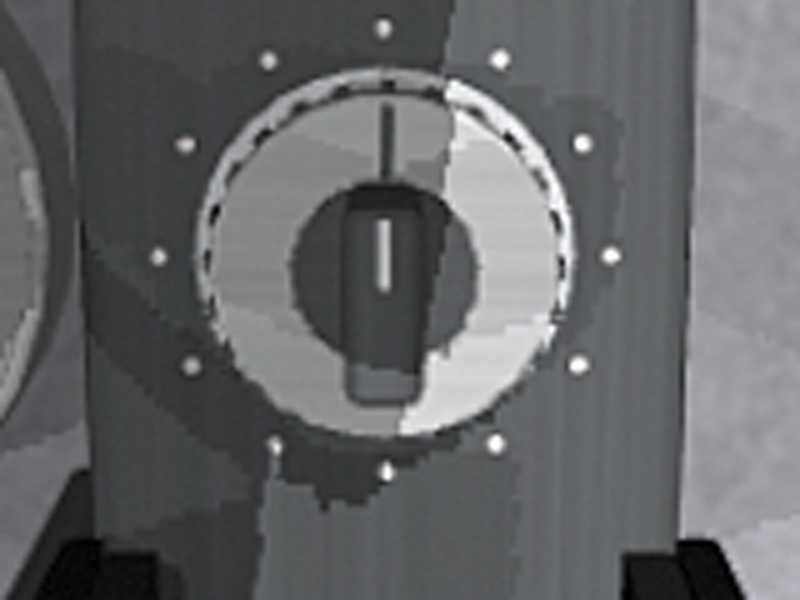

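```bash
cat >> h.py <<'E'
def wray(c,u,v,R,p):
    f=c["f"]; dx,dy=u-c["cx"],v-c["cy"]; rr=np.hypot(dx,dy); th=rr/f
    d=np.array([np.sin(th)*dx/rr,np.sin(th)*dy/rr,np.cos(th)]); M=np.array(c["mount"])
    return R@M[:3,3]+p, R@(M[:3,:3]@d)
def wz(c,u,v,z,R,p):
    o,d=wray(c,u,v,R,p); return o+d*(z-o[2])/d[2]
E
python3 -c "
from h import *
s,R,p=state(); c=cam('wrist')
C=lambda u,v:(245+(u-2)/5,165+(v-2)/5)
for n,(u,v,z) in dict(topF=(385,205,.12),topB=(384,403,.12),mid=(384,303,.12),l1=(384,222,.12),l2=(384,290,.12),tl=(345,300,.12),tr=(425,300,.12),ringm1=(386,105,.085),ringm2=(386,178,.085),dl=(158,256,.07),dr=(611,256,.07),df=(383,28,.07),db=(387,472,.07)).items(): print(n,wz(c,*C(u,v),z,R,p).round(4))
"
```

```text
topF [0.5678 0.0627 0.12  ]
topB [0.6021 0.0692 0.12  ]
mid [0.5846 0.0658 0.12  ]
l1 [0.5708 0.0631 0.12  ]
l2 [0.5824 0.0653 0.12  ]
tl [0.5854 0.0591 0.12  ]
tr [0.5828 0.0726 0.12  ]
ringm1 [0.555  0.0603 0.085 ]
ringm2 [0.5686 0.0629 0.085 ]
dl [0.5948 0.0217 0.07  ]
dr [0.5775 0.1102 0.07  ]
df [0.542  0.0571 0.07  ]
db [0.6303 0.0751 0.07  ]
```

>>> arm_command --targets '[[[-0.0003, 0.03, -0.001, 0, 0.3, 0], [0, 0.03, 0, 0, 0, 0], [0, 0.03, 0, 0, 0, 0], [0, 0.03, 0, 0, 0, 0], [0, 0.025, 0, 0, 0, 0], [0, 0.015, 0, 0, 0, 0], [0, 0.008, 0, 0, 0, 0], [0, 0.004, 0, 0, 0, 0], [0, 0, 0, 0, 0, 0]]]'

```text
time: 3.15
ee_pos: [0.5859, 0.0659, 0.0978]
eef_rot: [-0.45, -0.545, 0.545, 0.45]
ft_force: [-0.7, -0.3, 0.8]
width: 0.0436
```

```bash
python3 -c "
from h import *
rel([.5857,.0659,.097],101.2)
c=cam('wrist'); cv2.imwrite('pics/w2.png',c['pixels'])
c=cam('side'); cv2.imwrite('pics/d2.png',c['pixels'])"
```

```text
t 3.15 p [0.5859 0.0659 0.0978] yaw 100.88 w 0.0436 F [-0.73 -0.35  0.78] M [ 0.006  0.031 -0.05 ]
joints [-0.475  0.363  0.348  1.722 -0.138  1.081  1.678]
shift tool [0.     0.0008 0.0002]
rotvec deg [-0.02 -0.32 -0.  ]
```

View pics/w2.png

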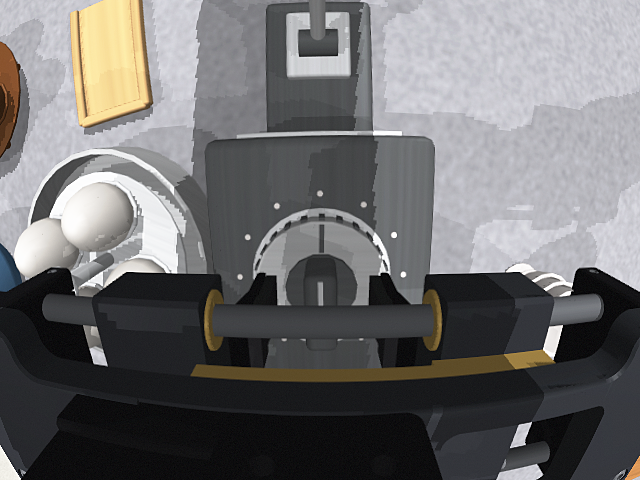

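View pics/d2.png

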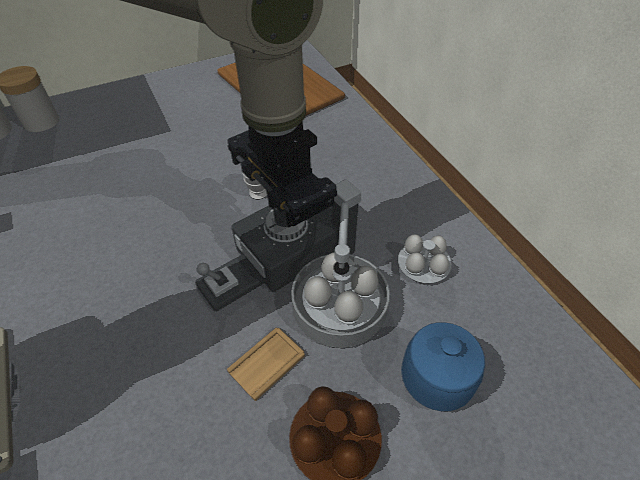

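The fingers straddle the bar at (320,290), aligned and clear of the ring. I'll close on it now.

>>> arm_command --targets '[[[0, 0, 0, 0, -0.3, 0], [0, 0, 0, 0, 0, 0], [0, 0, 0, 0, 0, 0], [0, 0, 0, 0, 0, 0], [0, 0, 0, 0, 0, 0], [0, 0, 0, 0, 0, 0]]]' --hand 0 --grip_force 35

```text
time: 3.75
ee_pos: [0.5861, 0.0652, 0.0981]
eef_rot: [-0.449, -0.546, 0.547, 0.448]
ft_force: [-0.3, 2.1, 0.6]
width: 0.0135
```

```bash
python3 -c "
from h import *
rel([.5857,.0659,.097],101.2)"
```

```text
t 3.75 p [0.5861 0.0652 0.0981] yaw 101.21 w 0.0135 F [-0.25  2.09  0.63] M [0.407 0.056 0.091]
joints [-0.474  0.363  0.348  1.722 -0.137  1.081  1.684]
shift tool [0.0008 0.0011 0.0002]
rotvec deg [ 0.02  0.01 -0.05]
```

>>> arm_command --targets '[[[-0.0007, 0, 0, 0, 2, 0], [0, 0, 0, 0, 2, 0], [0, 0, 0, 0, 2, 0], [0, 0, 0, 0, 2, 0], [0, 0, 0, 0, 2, 0], [0, 0, 0, 0, 2, 0], [0, 0, 0, 0, 0, 0], [0, 0, 0, 0, 0, 0]]]'

```text
time: 4.42
ee_pos: [0.5861, 0.0653, 0.0981]
eef_rot: [-0.503, -0.497, 0.497, 0.503]
ft_force: [-0.5, 0.3, 2.0]
width: 0.0141
```

```bash
cat > m.py <<'E'
from h import *
import sys
M=[];F=[];Y=[];W=[];P=[]
n=int(sys.argv[1]) if len(sys.argv)>1 else 8
for i in range(n):
    s,R,p=state(); M.append(s["torque"]);F.append(s["ft_force"]);Y.append(yaw(R));W.append(s["width"]);P.append(p); c=vision.camera("side")
if len(sys.argv)>2: cv2.imwrite(sys.argv[2],c["pixels"])
M=np.array(M)
print("t",s["time"],"turn",round(101.21-np.mean(Y),2),"M",M.mean(0).round(3),"sd",M[:,2].std().round(3),"F",np.mean(F,0).round(2),"p",np.mean(P,0).round(4),"w",np.mean(W).round(4))
open("log.txt","a").write(f"{101.21-np.mean(Y):.3f} {M[:,2].mean():.4f} {np.mean(F,0).round(2)}\n")
E
python3 m.py 8 pics/d3.png
```

```text
t 4.7667 turn 11.94 M [ 0.093  0.172 -0.103] sd 0.024 F [-0.84  0.34  3.22] p [0.5861 0.0653 0.0981] w 0.0138
```

>>> arm_command --targets '[[[0, 0, 0, 0, 1, 0], [0, 0, 0, 0, 1, 0], [0, 0, 0, 0, 1, 0], [0, 0, 0, 0, 0, 0]]]'

```text
time: 5.15
ee_pos: [0.5861, 0.0653, 0.0981]
eef_rot: [0.517, 0.483, -0.483, -0.517]
ft_force: [-1.3, -0.0, 5.5]
width: 0.0136
```

```bash
python3 m.py 6
```

```text
t 5.4 turn 15.04 M [0.169 0.278 0.053] sd 0.026 F [-1.47  0.16  5.19] p [0.5861 0.0653 0.0981] w 0.0138
```

>>> arm_command --targets '[[[0, 0, 0, 0, 1, 0], [0, 0, 0, 0, 1, 0], [0, 0, 0, 0, 1, 0], [0, 0, 0, 0, 0, 0]]]'

```text
time: 5.78
ee_pos: [0.5861, 0.0654, 0.0981]
eef_rot: [0.529, 0.469, -0.469, -0.529]
ft_force: [-1.0, 0.2, 5.5]
width: 0.0139
```

```bash
python3 m.py 6
```

```text
t 6.0333 turn 18.04 M [0.188 0.302 0.029] sd 0.031 F [-1.    0.28  5.1 ] p [0.5861 0.0654 0.0981] w 0.0138
```

>>> arm_command --targets '[[[0, 0, 0, 0, 1, 0], [0, 0, 0, 0, 1, 0], [0, 0, 0, 0, 1, 0], [0, 0, 0, 0, 0, 0]]]'

```text
time: 6.42
ee_pos: [0.5861, 0.0654, 0.0981]
eef_rot: [0.541, 0.455, -0.455, -0.541]
ft_force: [-1.6, 0.2, 4.8]
width: 0.0138
```

```bash
python3 m.py 6
```

```text
t 6.6667 turn 21.04 M [0.153 0.275 0.05 ] sd 0.024 F [-1.45  0.55  5.14] p [0.5861 0.0654 0.0981] w 0.0137
```

>>> arm_command --targets '[[[0, 0, 0, 0, 1, 0], [0, 0, 0, 0, 1, 0], [0, 0, 0, 0, 1, 0], [0, 0, 0, 0, 0, 0]]]'

```text
time: 7.05
ee_pos: [0.5861, 0.0654, 0.0981]
eef_rot: [-0.553, -0.441, 0.441, 0.553]
ft_force: [-1.5, 0.5, 4.7]
width: 0.014
```

```bash
python3 m.py 8
```

```text
t 7.4 turn 24.04 M [0.196 0.244 0.055] sd 0.019 F [-1.14  0.79  4.57] p [0.5861 0.0654 0.0981] w 0.0138
```

>>> arm_command --targets '[[[0, 0, 0, 0, 1, 0], [0, 0, 0, 0, 1, 0], [0, 0, 0, 0, 1, 0], [0, 0, 0, 0, 0, 0]]]'

```text
time: 7.78
ee_pos: [0.5861, 0.0655, 0.0981]
eef_rot: [-0.564, -0.426, 0.426, 0.564]
ft_force: [-0.9, 1.0, 4.4]
width: 0.0135
```

```bash
python3 m.py 8
```

```text
t 8.1333 turn 27.05 M [0.222 0.232 0.02 ] sd 0.023 F [-1.09  0.49  5.09] p [0.5861 0.0654 0.0981] w 0.0137
```

>>> arm_command --targets '[[[0, 0, 0, 0, 1, 0], [0, 0, 0, 0, 1, 0], [0, 0, 0, 0, 1, 0], [0, 0, 0, 0, 0, 0]]]'

```text
time: 8.52
ee_pos: [0.5861, 0.0655, 0.0981]
eef_rot: [-0.575, -0.411, 0.411, 0.575]
ft_force: [-0.8, 0.7, 5.2]
width: 0.0138
```

```bash
python3 m.py 8 pics/d4.png; python3 - <<'E'
import cv2,numpy as np
a=[cv2.resize(cv2.imread(f"pics/{n}.png")[220:320,300:390],None,fx=4,fy=4,interpolation=cv2.INTER_CUBIC) for n in("side0","d4")]
cv2.imwrite("pics/gap1.png",np.hstack(a))
E
```

```text
t 8.8667 turn 30.05 M [0.227 0.214 0.034] sd 0.028 F [-0.95  0.92  4.99] p [0.5861 0.0655 0.0981] w 0.0137
```

View pics/gap1.png

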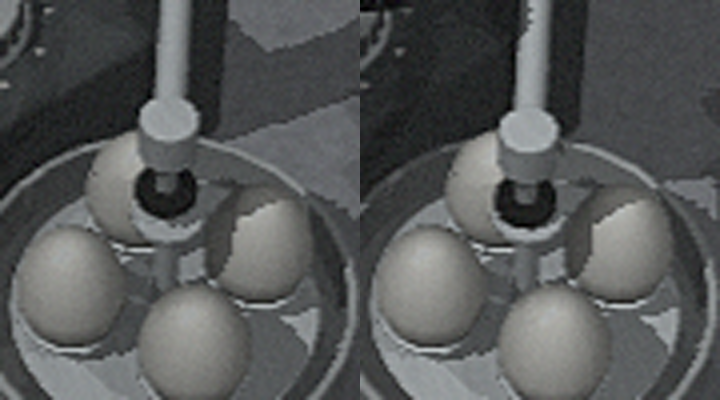

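>>> arm_command --targets '[[[0, 0, 0, 0, 1, 0], [0, 0, 0, 0, 1, 0], [0, 0, 0, 0, 1, 0], [0, 0, 0, 0, 0, 0]]]'

```text
time: 9.25
ee_pos: [0.5862, 0.0655, 0.0981]
eef_rot: [-0.586, -0.396, 0.396, 0.586]
ft_force: [-2.0, 0.4, 5.2]
width: 0.014
```

```bash
python3 m.py 8
```

```text
t 9.6 turn 33.06 M [0.23  0.185 0.046] sd 0.025 F [-1.24  0.57  5.08] p [0.5862 0.0655 0.0981] w 0.0139
```

>>> arm_command --targets '[[[0, 0, 0, 0, 1, 0], [0, 0, 0, 0, 1, 0], [0, 0, 0, 0, 1, 0], [0, 0, 0, 0, 0, 0]]]'

```text
time: 9.98
ee_pos: [0.5862, 0.0655, 0.0981]
eef_rot: [-0.596, -0.381, 0.38, 0.596]
ft_force: [-1.3, -0.1, 5.1]
width: 0.0138
```

```bash
python3 m.py 8 pics/d5.png
```

```text
t 10.3333 turn 36.07 M [0.28  0.195 0.035] sd 0.027 F [-1.    0.85  4.92] p [0.5862 0.0655 0.0981] w 0.0136
```

>>> arm_command --targets '[[[0, 0, 0, 0, 1, 0], [0, 0, 0, 0, 1, 0], [0, 0, 0, 0, 1, 0], [0, 0, 0, 0, 0, 0]]]'

```text
time: 10.72
ee_pos: [0.5862, 0.0655, 0.0981]
eef_rot: [-0.606, -0.365, 0.364, 0.606]
ft_force: [-0.5, 0.5, 5.0]
width: 0.0139
```

```bash
python3 m.py 8 pics/d6.png; python3 - <<'E'
import cv2,numpy as np
a=[cv2.resize(cv2.imread(f"pics/{n}.png")[240:290,325:360],None,fx=7,fy=10,interpolation=cv2.INTER_CUBIC) for n in("side0","d4","d6")]
cv2.imwrite("pics/gap2.png",np.hstack(a))
E
```

```text
t 11.0667 turn 39.08 M [0.306 0.193 0.034] sd 0.019 F [-0.91  1.06  4.88] p [0.5862 0.0655 0.0981] w 0.0136
```

View pics/gap2.png

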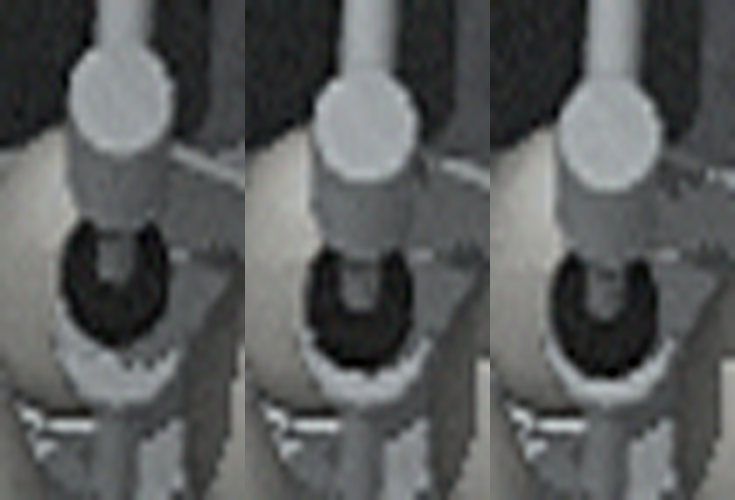

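>>> arm_command --targets '[[[0, 0, 0, 0, 1, 0], [0, 0, 0, 0, 1, 0], [0, 0, 0, 0, 1, 0], [0, 0, 0, 0, 0, 0]]]'

```text
time: 11.45
ee_pos: [0.5862, 0.0655, 0.0981]
eef_rot: [-0.615, -0.349, 0.348, 0.615]
ft_force: [-0.1, 0.7, 4.6]
width: 0.0142
```

```bash
python3 m.py 10
```

```text
t 11.9 turn 42.08 M [0.346 0.135 0.031] sd 0.036 F [-0.74  1.37  5.43] p [0.5862 0.0656 0.0981] w 0.0138
```

>>> arm_command --targets '[[[0, 0, 0, 0, 1, 0], [0, 0, 0, 0, 1, 0], [0, 0, 0, 0, 1, 0], [0, 0, 0, 0, 0, 0]]]'

```text
time: 12.28
ee_pos: [0.5862, 0.0656, 0.0981]
eef_rot: [-0.624, -0.333, 0.332, 0.624]
ft_force: [-0.3, 2.4, 5.2]
width: 0.0134
```

```bash
python3 m.py 10 pics/d7.png; python3 - <<'E'
import cv2,numpy as np
a=[cv2.resize(cv2.imread(f"pics/{n}.png")[240:290,325:360],None,fx=7,fy=10,interpolation=cv2.INTER_CUBIC) for n in("d4","d6","d7")]
cv2.imwrite("pics/gap3.png",np.hstack(a))
E
```

```text
t 12.7333 turn 45.09 M [0.358 0.103 0.074] sd 0.032 F [-0.58  1.24  5.03] p [0.5862 0.0656 0.0981] w 0.0137
```

View pics/gap3.png

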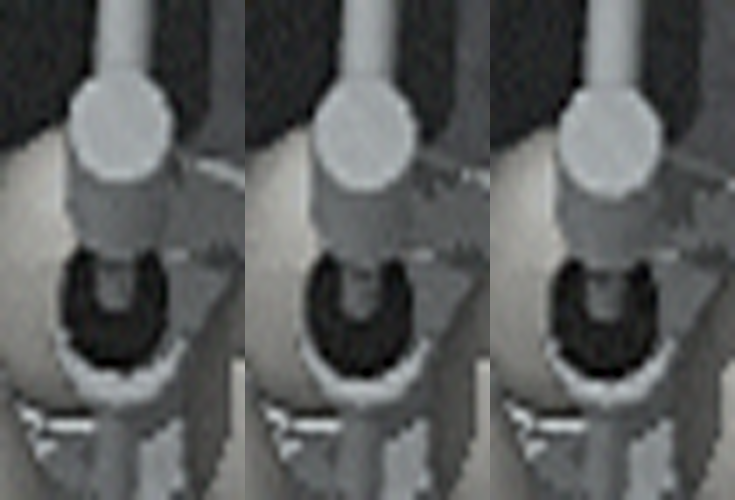

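>>> arm_command --targets '[[[0, 0, 0, 0, 1, 0], [0, 0, 0, 0, 1, 0], [0, 0, 0, 0, 0, 0], [0, 0, 0, 0, 0, 0]]]'

```text
time: 13.12
ee_pos: [0.5862, 0.0656, 0.0981]
eef_rot: [-0.63, -0.322, 0.321, 0.63]
ft_force: [-0.5, 2.2, 4.7]
width: 0.0138
```

```bash
python3 m.py 14
```

```text
t 13.7667 turn 47.09 M [0.394 0.07  0.094] sd 0.032 F [-0.35  1.62  5.18] p [0.5862 0.0656 0.0981] w 0.0137
```

>>> arm_command --targets '[[[0, 0, 0, 0, 1, 0], [0, 0, 0, 0, 1, 0], [0, 0, 0, 0, 0, 0], [0, 0, 0, 0, 0, 0]]]'

```text
time: 14.15
ee_pos: [0.5862, 0.0656, 0.0981]
eef_rot: [-0.635, -0.311, 0.31, 0.635]
ft_force: [-0.0, 2.1, 5.9]
width: 0.0139
```

```bash
python3 m.py 14 pics/d8.png; cat log.txt
```

```text
t 14.8 turn 49.09 M [0.394 0.047 0.122] sd 0.027 F [-0.41  1.73  4.95] p [0.5862 0.0656 0.0981] w 0.0137
11.937 -0.1034 [-0.84  0.34  3.22]
15.044 0.0527 [-1.47  0.16  5.19]
18.042 0.0287 [-1.    0.28  5.1 ]
21.041 0.0500 [-1.45  0.55  5.14]
24.035 0.0546 [-1.14  0.79  4.57]
27.048 0.0196 [-1.09  0.49  5.09]
30.049 0.0339 [-0.95  0.92  4.99]
33.061 0.0465 [-1.24  0.57  5.08]
36.068 0.0350 [-1.    0.85  4.92]
39.078 0.0343 [-0.91  1.06  4.88]
42.083 0.0312 [-0.74  1.37  5.43]
45.088 0.0737 [-0.58  1.24  5.03]
47.094 0.0938 [-0.35  1.62  5.18]
49.091 0.1221 [-0.41  1.73  4.95]
```

>>> arm_command --targets '[[[0, 0, 0, 0, 0.8, 0], [0, 0, 0, 0, 0.8, 0], [0, 0, 0, 0, 0, 0], [0, 0, 0, 0, 0, 0]]]'

```text
time: 15.18
ee_pos: [0.5863, 0.0657, 0.0981]
eef_rot: [-0.639, -0.302, 0.301, 0.64]
ft_force: [0.4, 2.0, 5.0]
width: 0.014
```

```bash
python3 m.py 16 pics/d9.png; python3 - <<'E'
import cv2,numpy as np
a=[cv2.resize(cv2.imread(f"pics/{n}.png")[240:290,325:360],None,fx=7,fy=10,interpolation=cv2.INTER_CUBIC) for n in("d6","d7","d9")]
cv2.imwrite("pics/gap4.png",np.hstack(a))
E
```

```text
t 15.9333 turn 50.69 M [0.44  0.016 0.134] sd 0.028 F [-0.11  1.87  5.12] p [0.5863 0.0656 0.0981] w 0.0138
```

View pics/gap4.png

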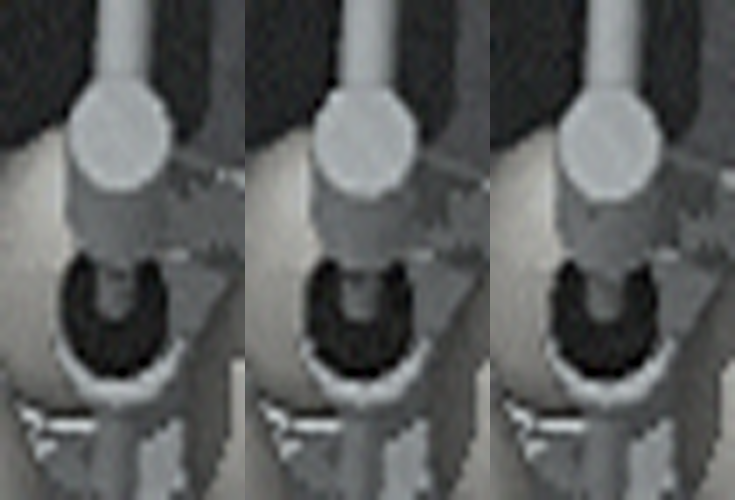

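Both estimates give about 7.9 N: the foot turned 9.4° past touch, and the moment rose 0.095 N m. The picture shows the foot seated on the cap with the arm still lower. Releasing now.

>>> arm_command --targets '[[[0, 0, 0, 0, 0, 0], [0, 0, 0, 0, 0, 0], [0, 0, 0, 0, 0, 0], [0, 0, 0, 0, 0, 0], [0, 0, 0, 0, 0, 0], [0, 0, 0, 0, 0, 0]]]' --hand 0.5

```text
time: 16.48
ee_pos: [0.5859, 0.0651, 0.0978]
eef_rot: [-0.639, -0.302, 0.302, 0.639]
ft_force: [0.2, 0.3, -0.3]
width: 0.0417
```

```bash
python3 m.py 2; python3 -c "
from h import *
p=np.load('cook.npy');print(p)
rel([.5,.05,.22],11.3)"
```

```text
t 16.5333 turn 50.59 M [-0.044 -0.036  0.02 ] sd 0.023 F [-0.37 -0.14 -0.04] p [0.5859 0.0651 0.0978] w 0.0418
[ 0.6001504  -0.00405366  0.19788644]
t 16.5833 p [0.5859 0.0652 0.0978] yaw 50.62 w 0.0425 F [-0.2  -0.64 -0.49] M [-0.059  0.05   0.009]
joints [-0.596  0.381  0.501  1.728 -0.203  1.084  0.854]
shift tool [-0.0663 -0.1221  0.0568]
rotvec deg [-1.000e-02  3.932e+01 -1.000e-02]
```

>>> arm_command --targets '[[[0, -0.015, 0, 0, 0, 0], [0, -0.03, 0, 0, 0, 0], [0, -0.03, 0, 0, 0, 0], [0, -0.03, 0, 0, 0, 0], [0, -0.02, 0, 0, -7, 0], [0, 0, 0, 0, -7, 0], [0, 0, 0, 0, -7, 0], [0, 0, 0, 0, -7, 0], [0, 0, 0, 0, -7, 0], [0, 0, 0, 0, -7, 0], [0, 0, 0, 0, -7, 0], [0, 0, 0, 0, -1.6, 0]]]' --hand 0

```text
time: 17.58
ee_pos: [0.586, 0.0651, 0.223]
eef_rot: [0.447, 0.548, -0.548, -0.447]
ft_force: [-0.6, 0.2, -0.1]
width: 0.0005
```

```bash
python3 -c "
from h import *
rel([.398,.027,.2],101.2)
s,R,p=state()
c=cam('wrist'); cv2.imwrite('pics/w3.png',c['pixels'])
x=cam('scene'); cv2.imwrite('pics/s3.png',x['pixels'])
x=cam('side'); cv2.imwrite('pics/d10.png',x['pixels'])
np.savez('w3.npz',R=R,p=p)
"
```

```text
t 17.5833 p [0.586  0.0651 0.223 ] yaw 101.65 w 0.0005 F [-0.59  0.21 -0.07] M [ 0.039  0.045 -0.013]
joints [-0.532  0.259  0.415  1.58  -0.107  1.325  1.671]
shift tool [0.0007 0.0229 0.1918]
rotvec deg [0.01 0.45 0.01]
```

View pics/w3.png

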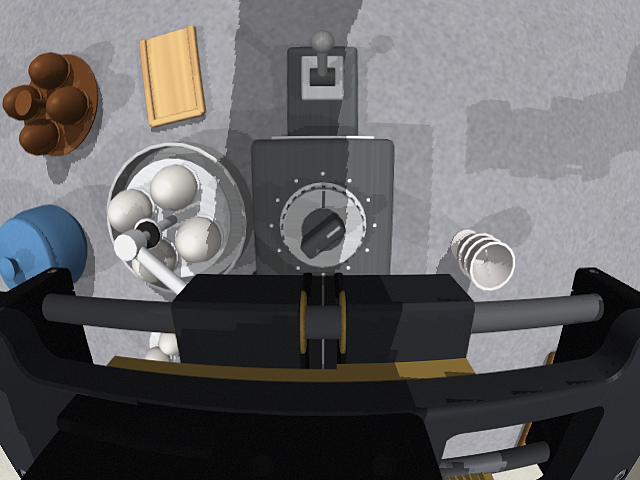

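View pics/d10.png

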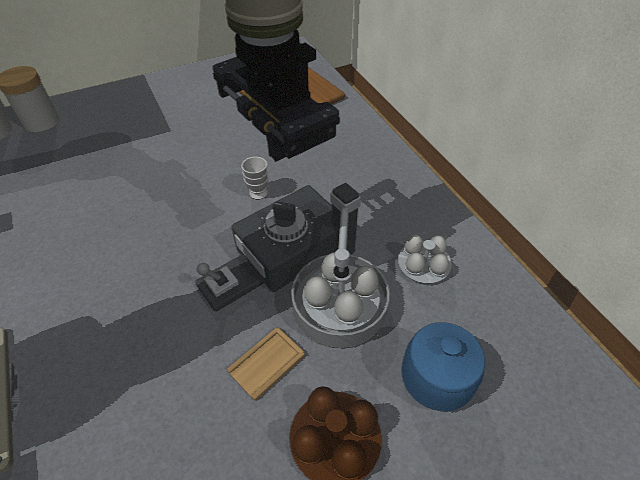

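```bash
python3 -c "
from h import *
d=np.load('w3.npz');R,p=d['R'],d['p']; c=cam('wrist')
print('ball',wz(c,322,41,.075,R,p))
im=cv2.imread('pics/w3.png')
cv2.imwrite('pics/w3c.png',cv2.resize(im[165:285,245:405],None,fx=5,fy=5,interpolation=cv2.INTER_CUBIC))
q=np.load('cook.npy');cc,ss=np.cos(q[2]),np.sin(q[2])
for x in(-.192,-.132): print(x,q[0]+cc*x-ss*.07,q[1]+ss*x+cc*.07)
"
```

```text
ball [0.43194455 0.03359191 0.075     ]
-0.192 0.39813559618222893 0.02683353055358826
-0.132 0.4569646534994692 0.03862937792310192
```

View pics/w3c.png

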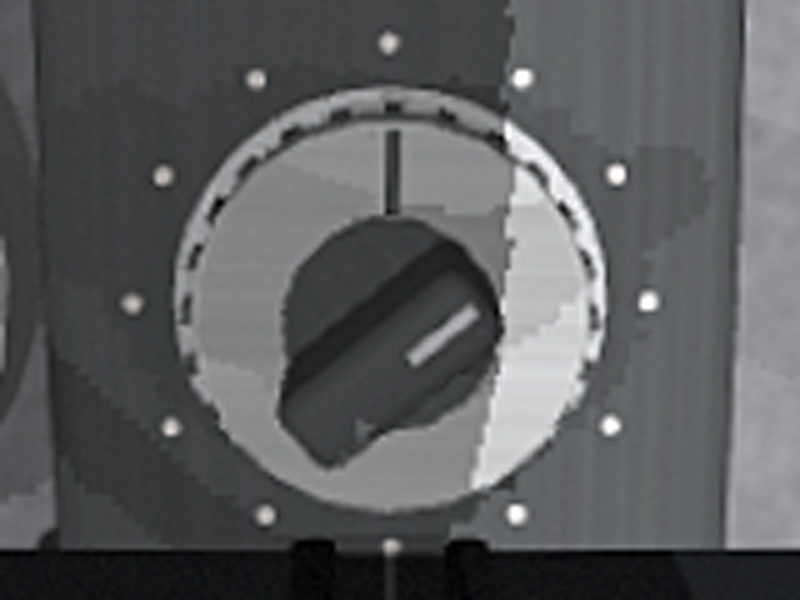

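The ring mark still points front at (392,170) in the crop, and the knob has turned about 50°. The ball measures (0.432, 0.034), which agrees with the cooker fit. Moving in front of the switch.

>>> arm_command --targets '[[[0.0007, 0.003, 0.032, 0, 0.4, 0], [0, 0.004, 0.032, 0, 0, 0], [0, 0.004, 0.032, 0, 0, 0], [0, 0.004, 0.032, 0, 0, 0], [0, 0.004, 0.032, 0, 0, 0], [0, 0.004, 0.032, 0, 0, 0], [0, 0, 0, 0, 0, 0]]]'

```text
time: 18.37
ee_pos: [0.3926, 0.0285, 0.1988]
eef_rot: [-0.45, -0.544, 0.545, 0.452]
ft_force: [-0.3, -0.9, -0.2]
width: 0.0006
```

```bash
python3 -c "
from h import *
rel([.398,.027,.06],101.3)
x=cam('side'); cv2.imwrite('pics/d11.png',x['pixels'])
"
```

```text
t 18.3667 p [0.3926 0.0285 0.1988] yaw 100.72 w 0.0006 F [-0.28 -0.91 -0.16] M [ 0.02  -0.075 -0.054]
joints [-0.589 -0.207  0.358  2.065  0.073  1.273  1.498]
shift tool [-0.0026  0.1388 -0.0053]
rotvec deg [-0.14 -0.58  0.09]
```

View pics/d11.png

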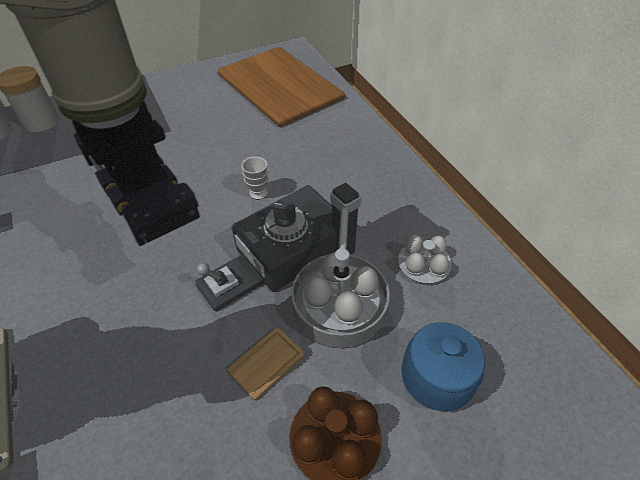

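>>> arm_command --targets '[[[-0.0026, 0.02, 0, 0, 0, 0], [0, 0.02, 0, 0, 0, 0], [0, 0.02, 0, 0, 0, 0], [0, 0.02, 0, 0, 0, 0], [0, 0.02, 0, 0, 0, 0], [0, 0.02, 0, 0, 0, 0], [0, 0.012, 0, 0, 0, 0], [0, 0, 0, 0, 0, 0]]]'

```text
time: 19.08
ee_pos: [0.3971, 0.0267, 0.066]
eef_rot: [-0.45, -0.544, 0.546, 0.451]
ft_force: [-0.2, -0.9, -0.4]
width: 0.0003
```

```bash
python3 -c "
from h import *
rel([.457,.0386,.066],101.3)
x=cam('side'); cv2.imwrite('pics/d12.png',cv2.resize(x['pixels'][180:340,110:310],None,fx=4,fy=3.75))
"
```

```text
t 19.0833 p [0.3971 0.0267 0.066 ] yaw 100.78 w 0.0003 F [-0.16 -0.86 -0.43] M [0.026 0.057 0.028]
joints [-0.586 -0.019  0.404  2.219  0.011  0.944  1.571]
shift tool [ 0.0005 -0.0003 -0.0611]
rotvec deg [-0.2  -0.52 -0.06]
```

View pics/d12.png

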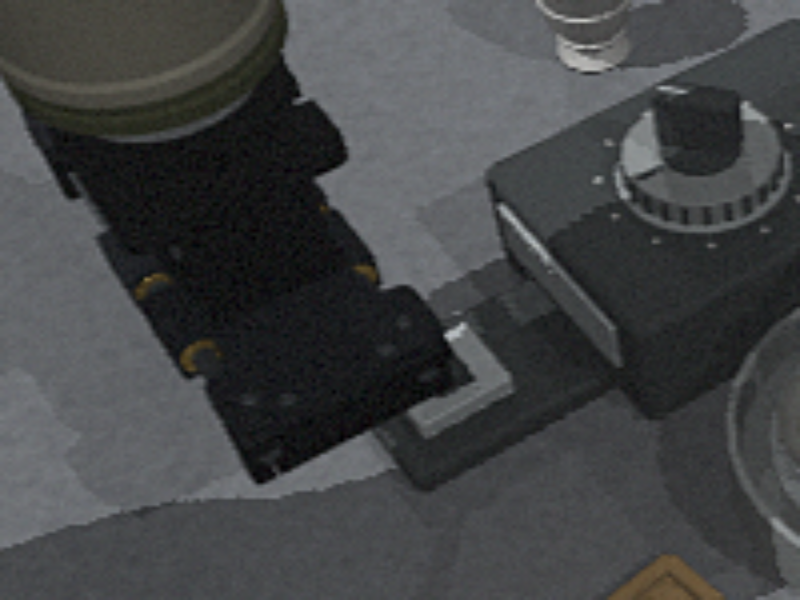

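>>> arm_command --targets '[[[0, 0, -0.006, 0, 0, 0], [0, 0, -0.006, 0, 0, 0], [0, 0, -0.006, 0, 0, 0], [0, 0, -0.005, 0, 0, 0], [0, 0, -0.005, 0, 0, 0], [0, 0, -0.005, 0, 0, 0], [0, 0, -0.005, 0, 0, 0], [0, 0, -0.005, 0, 0, 0], [0, 0, -0.005, 0, 0, 0], [0, 0, -0.005, 0, 0, 0], [0, 0, -0.003, 0, 0, 0], [0, 0, 0, 0, 0, 0]]]'

```text
time: 20.13
ee_pos: [0.4534, 0.0377, 0.0678]
eef_rot: [0.451, 0.545, -0.545, -0.45]
ft_force: [-0.0, -0.5, -0.5]
width: 0.0006
```

```bash
python3 -c "
from h import *
rel([.457,.0386,.066],101.3)
"
```

```text
t 20.1333 p [0.4534 0.0377 0.0678] yaw 100.84 w 0.0006 F [-0.02 -0.54 -0.53] M [0.018 0.003 0.012]
joints [-0.577  0.113  0.416  2.089 -0.056  0.949  1.629]
shift tool [ 0.0002  0.0018 -0.0037]
rotvec deg [ 0.01 -0.46 -0.01]
```

```bash
python3 -c "
from h import *
x=cam('side'); a=cv2.resize(x['pixels'][210:330,170:290],None,fx=3.3,fy=3.3)
x=cam('scene'); b=cv2.resize(x['pixels'][130:250,300:420],None,fx=3.3,fy=3.3)
cv2.imwrite('pics/d13.png',np.hstack([a,b]))
"
```

```text
(no output)
```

View pics/d13.png

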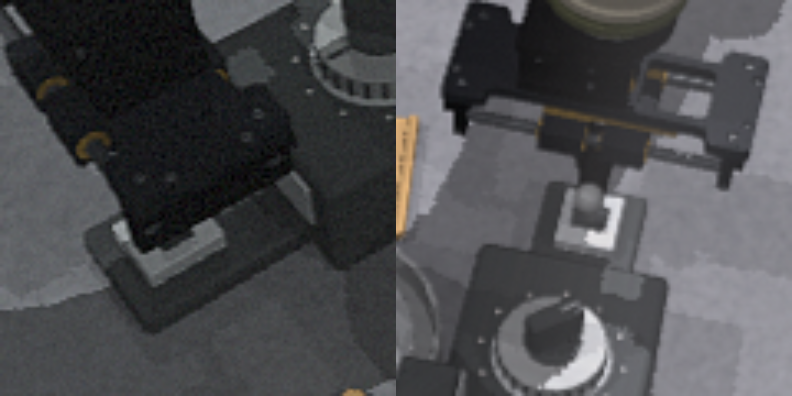

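```bash
python3 -c "
from h import *
q=np.load('cook.npy');c=cam('scene');cc,ss=np.cos(q[2]),np.sin(q[2])
for a in(-.45,0,.3,.45):
  l=(-.135+.052*np.sin(a),.07,.028+.052*np.cos(a)); X=[q[0]+cc*l[0]-ss*l[1],q[1]+ss*l[0]+cc*l[1],l[2]]; print(a,proj(c,X))
"
```

```text
-0.45 [361.4322685  175.84498598]
0 [359.47920198 182.7189375 ]
0.3 [357.95402494 189.06781642]
0.45 [357.17914903 192.5547972 ]
```

>>> arm_command --targets '[[[0, 0, -0.002, 0, 0, 0], [0, 0, -0.002, 0, 0, 0], [0, 0, -0.001, 0, 0, 0], [0, 0, 0, 0, 0, 0]]]'

```text
time: 20.62
ee_pos: [0.4576, 0.0385, 0.0678]
eef_rot: [-0.45, -0.545, 0.545, 0.451]
ft_force: [-2.2, 0.1, -1.5]
width: 0.0006
```

```bash
python3 -c "
from h import *
rel([.457,.0386,.066],101.3)
"
```

```text
t 20.6167 p [0.4576 0.0385 0.0678] yaw 100.84 w 0.0006 F [-2.16  0.12 -1.48] M [0.077 0.285 0.007]
joints [-0.576  0.124  0.417  2.079 -0.062  0.951  1.634]
shift tool [0.0002 0.0018 0.0006]
rotvec deg [-0.03 -0.46  0.  ]
```

>>> arm_command --targets '[[[0, 0, -0.001, 0, 0, 0], [0, 0, -0.001, 0, 0, 0], [0, 0, 0, 0, 0, 0]]]'

```text
time: 20.87
ee_pos: [0.458, 0.0386, 0.0675]
eef_rot: [-0.45, -0.544, 0.546, 0.452]
ft_force: [-9.7, -1.3, 5.2]
width: 0.0006
```

```bash
python3 -c "
from h import *
rel([.457,.0386,.066],101.3)
x=cam('scene'); b=cv2.resize(x['pixels'][130:250,300:420],None,fx=5,fy=5)
cv2.imwrite('pics/s14.png',b)
"
```

```text
t 20.8667 p [0.458  0.0386 0.0675] yaw 100.83 w 0.0006 F [-9.74 -1.25  5.21] M [-0.173  2.051  0.011]
joints [-0.575  0.128  0.417  2.075 -0.064  0.954  1.636]
shift tool [0.0002 0.0015 0.001 ]
rotvec deg [-0.22 -0.47  0.02]
```

View pics/s14.png

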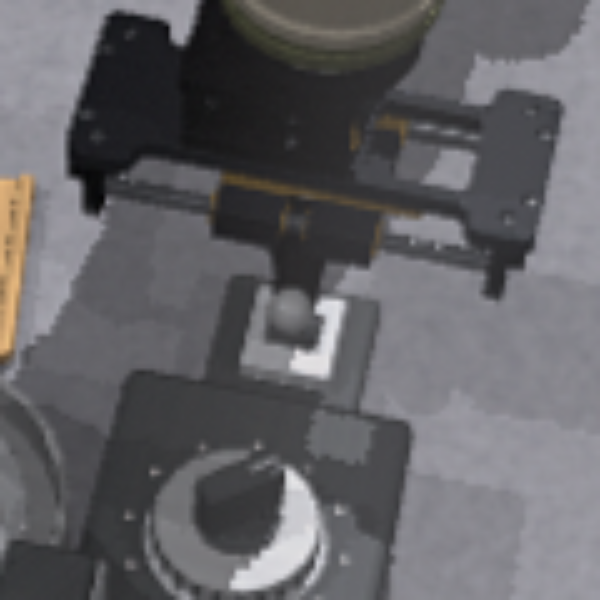

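The force rose to 10 N, so the lever is at its stop. Backing away and lifting.

>>> arm_command --targets '[[[0, 0, 0.004, 0, 0, 0], [0, 0, 0.01, 0, 0, 0], [0, 0, 0.015, 0, 0, 0], [0, -0.01, 0.01, 0, 0, 0], [0, -0.03, 0, 0, 0, 0], [0, -0.03, 0, 0, 0, 0], [0, -0.03, 0, 0, 0, 0], [0, -0.03, 0, 0, 0, 0], [0, -0.02, 0, 0, 0, 0], [0, 0, 0, 0, 0, 0], [0, 0, 0, 0, 0, 0]]]'

```text
time: 21.83
ee_pos: [0.4219, 0.0316, 0.2189]
eef_rot: [0.451, 0.546, -0.544, -0.45]
ft_force: [0.5, -0.0, -0.1]
width: 0.0006
```

```bash
python3 -c "
from h import *
rel([.457,.0386,.2],101.3)
x=cam('scene'); b=cv2.resize(x['pixels'][140:300,200:440],None,fx=3.3,fy=3.3)
cv2.imwrite('pics/s15.png',b)
x=cam('side'); b=cv2.resize(x['pixels'][170:330,180:400],None,fx=3.6,fy=3.6)
cv2.imwrite('pics/d15.png',b);cv2.imwrite('pics/d15f.png',x['pixels'])
d=[cv2.resize(cv2.imread(f'pics/{n}.png')[240:290,325:360],None,fx=7,fy=10,interpolation=cv2.INTER_CUBIC) for n in('d9','d10','d15f')]
cv2.imwrite('pics/gap5.png',np.hstack(d))
"
```

```text
t 21.8333 p [0.4219 0.0316 0.2189] yaw 100.83 w 0.0006 F [ 0.51 -0.03 -0.09] M [0.045 0.094 0.065]
joints [-0.6   -0.152  0.383  1.98   0.058  1.3    1.523]
shift tool [ 0.0003  0.019  -0.0358]
rotvec deg [ 0.19 -0.47  0.04]
```

View pics/s15.png

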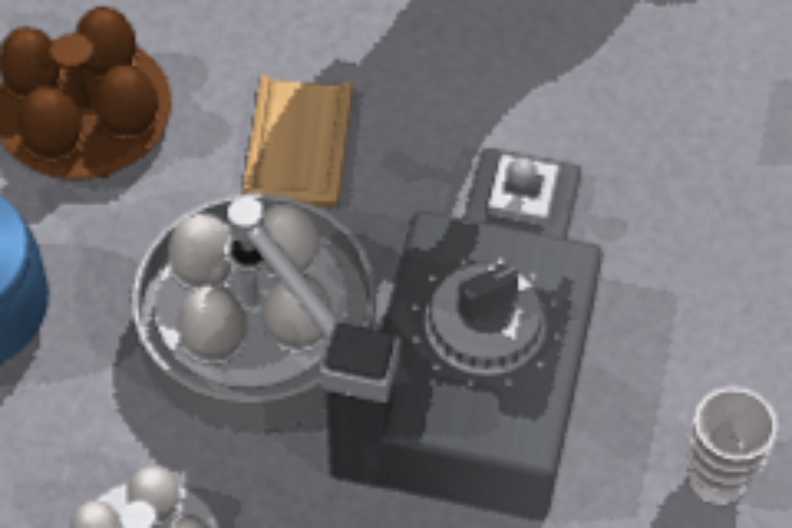

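View pics/d15.png

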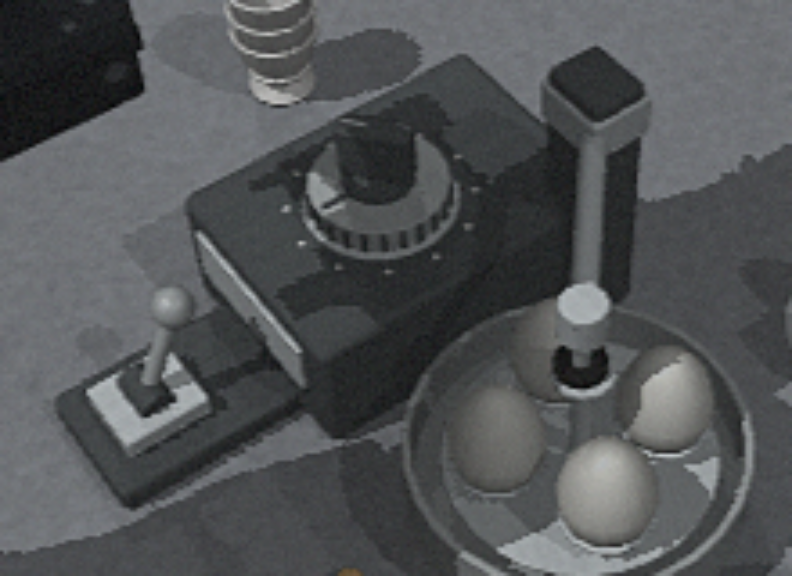

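View pics/gap5.png

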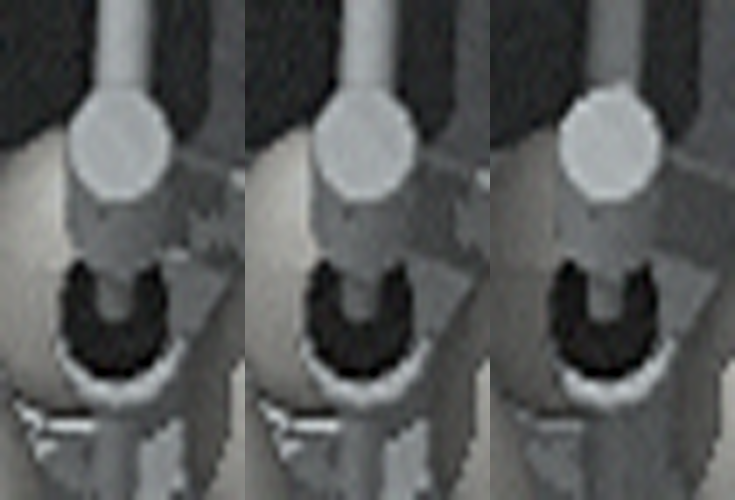

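The toggle leans towards the box: the ball is at about (358,193) in the scene picture, where the on position is predicted at (357,193). The foot is still seated and the ring mark still points front. Handing in.

```bash
python3 -c "
from h import *
print(r.close_job())"
```

```text
the job is handed in; nothing more can be done
None
```

The job is done and handed in after about 22 s of the 64 s. No verdict was reported, so the results below are my own checks.

- **Knob:** I gripped the bar above the ring and turned it 50.7° clockwise in small steps. The felt moment stayed level until touch at about 41°, then rose as described. I let go at an estimated 8 N, and the turn past touch and the rise in moment agreed on that. The force itself was never measured directly. In the last pictures the foot is unmoved on the cap since release.
- **Switch:** I pushed the lever to its stop, with about 10 N on the tool at the end. The ball now sits within about 2 pixels of the predicted on position.
- **Outer ring:** Its mark still points to the front. A close crop after the knob turn showed no shift, and later views look the same.
- **Everything else:** The arm stands clear with about zero force. The cups, spoon rest and pot showed no sign of having moved, though I did not measure them.
- **Odd reading:** The first moment reading, at 12° of turn, was negative (-0.10 N m). It did not fit the others, so I left it out of the level.

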